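# Reverse the ratchet and crack the rack-foot bolt loose

## Task

The long ratchet wrench standing on the bolt of the blue rack foot is still set to tighten: flip its direction lever fully over to the other side, so that it will loosen. Then swing the handle about 45 degrees clockwise (seen from above) to feel that it free-wheels without turning the bolt, and pull it back anticlockwise until the bolt has been loosened by 20 degrees or more. Leave the short spare ratchet lying on the table alone.

Things in the scene. Friction and masses are not known exactly. Their poses are not given: they have to be found in the camera images.
- foot: Blue steel rack foot, fixed to the table: 8 mm plate with a sawn-off channel 85 mm high, 77 to 140 mm from the bolt on its -x side. Origin at table height on the upright bolt axis, z up. The long ratchet wrench stands on its bolt and cannot come off: round steel head of radius 32 mm, top 76 mm above the table; neck 22 mm wide, top at 70 mm; black grip 100 to 250 mm from the axis.
- grip (a point): Middle of the long wrench's black grip: a level bar 150 mm long, 26 mm wide, 22 mm high, its underside 51 mm above the table, free below and on both sides. This point is 62 mm above the table and 170 mm from the bolt axis, about which the handle swings. Axes: x outward along the handle, z up.
- handle (a joint): Swing of the wrench handle about the bolt axis, rad; grows anticlockwise seen from above. Range -0.6 to 0.95 (a lug stops it); starts at 0.6 to 0.8, so there is little room to pull before swinging back. Free-wheeling takes about 1.5 N at the grip, turning the bolt about 6 N. Teeth are 12 degrees apart, so a driving stroke can lose up to 12 degrees before the pawl bites.
- lever_tab (a point): Centre of the upright thumb tab on the end of the dark direction lever on top of the wrench head. Tab 10 mm thick in its direction of swing, 14 mm along the lever, from 78 to 108 mm above the table (this point at 94 mm), 48 mm from the bolt axis, over the neck. Axes: x along the lever, outward from the bolt axis, z up.
- lever (a joint): Direction lever's angle from the handle, rad, about the bolt axis, growing anticlockwise seen from above; 0 is straight over the handle. Range -0.4 to 0.4, starts at -0.4 to -0.34, stays where left, moves with about 1 N. The wrench drives the bolt towards the side the tab leans to (-0.4: drives clockwise, tightening; 0.4: drives anticlockwise, loosening) and free-wheels the other way.
- bolt (a joint): How far the bolt has turned, rad; starts near 0, grows anticlockwise (loosening) and falls when tightened. It turns only when the ratchet drives it.
- spare: A bystander: short spare ratchet, 186 mm long, 28 mm high, lying loose on the table with its own small lever; origin under its middle, x along its handle.

How it is judged:
By the outcome, as a careful person would: the job done as asked, in the order asked, and still so for the second after the job is handed in, with the robot touching nothing.
It also fails if it takes over 53 s, if anything falls off the work surface, if the arm or the gripper's body presses on something with over 40 N, if the wrist force passes 120 N, or if a joint passes its speed limit or range.

## Robot

A 6-joint arm with a two-finger parallel gripper is mounted at the origin on the work surface. World frame = base frame: x ahead of the robot, y to its left, z up, the work surface at z = 0. Lengths are in m, angles in rad, forces in N, time in s.
With the tool pointing down it reaches from about 0.3 to 0.75 m from the base axis. Payload 8.5 kg.
Tool frame: the origin (TCP) lies on the mounting face of the last link; the fingertips stand 166 mm ahead of it and the grasp point (between the pads) lies 147 mm ahead of it; z points along the fingers, y is the direction in which the jaws open and shut (so a half turn about z gives the same grasp; the last joint's range is limited). The gripper opens to 88 mm and grips with 3 to 60 N. Pads are 18 mm wide; open, the fingers measure 123 mm over their backs; the gripper's body (75 mm by 187 mm) begins 45 mm behind the grasp point.
Start: joints at [0.887, 0.381, 1.297, -0, 1.464, -0.215], TCP at [0.248, 0.491, 0.405] pointing down, gripper open.
Joint ranges: [-3.11, 3.11], [-0.89, 2.33], [0.22, 2.48], [-1.42, 4.56], [0.17, 2.85], [-2.88, 2.88]. Speed limits (rad/s): [2.39, 2.39, 3.14, 3.14, 3.14, 3.14].

## Interface

Orientations are given as a 3x3 rotation matrix whose columns are the frame's x, y, z axes.
In Python, from workcell import arm, get_image, ticket, spotter gives the robot as it stands.
- The arm moves only by the tool servo_tool, never from a script. Its argument "motion" is a list of rows, each a list of 6 numbers: the shift along the tool's x, y, z in m, then the turn, a rotation vector about the tool's x, y, z in rad. In form: [[x, y, z, ax, ay, az], ...]. A call has 1 to 8 rows; each row shifts and turns the pose as measured when the row begins, along the tool's axes as they then stand; what a row does not reach is not made up. A row lasts 1/10 s, in which the tool goes at most 50 mm and 8.59 degrees, less where a joint would pass 70% of its speed; a pose out of reach is approached as far as the arm can. A call with a gripper value outside its range is refused whole. "fingers" is the closure, from 0 (fully open) to 1 (shut), set as the call begins (left out, the last holds). The fingers move at their own pace and stop on an object; the grip force is fixed at half the most. Time passes only in rows, so rows that do not move let the fingers close. It gives the time, the measured TCP pose, the force and the opening at its end, in the units of the state.
- arm.get_obs(): the state, without advancing time (a new reading comes with each control period).
- get_image(name): name is "side" or "top"; returns a dict with "pixels" (400x640x3 uint8, red, green, blue), "fx", "fy", "cx", "cy" (pixels), "R" (3x3) and "t" (3): a world point X has camera coordinates R X + t. Camera axes: x right, y down, z forward; pixel columns grow to the right and rows downward; lengths in m; the calibration is good to about 2 mm. A picture is of the moment at which its call begins. There is no depth.
- ticket.hand_in(): hands the job in, once; it reports no verdict.
Trained networks look in a picture, given as the dict that the camera call returned (one of the last four; its "shot" number tells which), for a name from the list of things; names that differ only in an ending like _2 or _b are one class to them, and where a whole thing is asked for, a point or a joint stands for the part that bears it (a point fixed in the world has none). Each returns a list of dicts, best first, with "conf" (0 to 1); they miss things now and then, are a little off and sometimes report something else, mostly with a low value. They report only what shows in the picture. A call takes as long as a camera call.
- spotter.boxes_of(picture, label): "centre" ([x, y, z] in m, in the coordinates of the camera as it stood for that picture, good to about 4 mm: the middle of the surface that is visible of it).
- spotter.spot_point(picture, label): "centre" ([x, y, z] in m, in the coordinates of the camera as it stood for that picture, good to about 4 mm: a listed point, or the origin of a listed thing).
The state is a dict: "time": time; "joint_positions": joint angles; "joint_velocities": joint speeds; "joint_efforts": joint torques, N m; "position": TCP position; "eef_rot": TCP orientation; "wrist_force": force on the tool from outside, world axes, zero at the start; "ft_torque": the same for the moment, N m; "width": finger opening in m.
Only numpy, scipy, OpenCV 4.12 (cv2) and the standard library are available. Lean on these libraries where they do the work, as an engineer would, in place of code of your own. Each camera call takes 0.05 s, during which the arm holds its last target. There are 200 camera calls.

## Working session

There is one attempt and no reset: what is moved stays moved. The work goes in short steps, Python scripts to look and compute and a tool call to move; the robot and the scene stay as the last step left them, time stands still between calls to the robot, and variables do not carry over. Pictures are saved under pics/ and viewed, about 8 in all and at most 12, crops included, and the job is handed in when it is done.

Besides the shell and the picture viewer there is one more tool, called after "Call:" as name(argument=value, ...), one argument or row to a line, values as JSON. servo_tool: Moves the arm, as the interface text tells. Its arguments: {"type":"object","properties":{"motion":{"type":"array"},"fingers":{"type":"number"}},"required":["motion"]}

```bash
mkdir -p pics; cat > h.py <<'E'
import numpy as np, cv2
from workcell import arm, get_image, ticket, spotter
np.set_printoptions(precision=4,suppress=True)
def w(p,c): return np.array(p['R']).T@(np.array(c)-np.array(p['t']))
def look(labels,save=None,cams=('side','top')):
    for n in cams:
        p=get_image(n)
        if save: cv2.imwrite(f'pics/{save}_{n}.png',p['pixels'][:,:,::-1])
        for l in labels:
            for d in spotter.spot_point(p,l)[:2]:
                X=np.array(d['centre']); print(n,l,round(d['conf'],2),w(p,X),'px',p['fx']*X[0]/X[2]+p['cx'],p['fy']*X[1]/X[2]+p['cy'])
def tool(v):
    o=arm.get_obs(); return np.array(o['eef_rot']).T@np.array(v)
E
python3 - <<'E'
from h import *
look(['foot','grip','lever_tab','spare'],'a')
o=arm.get_obs();print(o['time'],o['position'],np.array(o['eef_rot']),o['width'])
E
```

```text
side foot 0.69 [ 0.5969 -0.1616 -0.0013] px 413.94738677638634 346.7367481365625
side grip 0.7 [ 0.4335 -0.103   0.0573] px 306.0582862752967 326.9739391303108
side lever_tab 0.61 [ 0.558  -0.1297  0.0903] px 391.018378285303 308.42610207139063
side spare 0.79 [ 0.5424  0.3515 -0.0002] px 296.445442034244 155.1944888090112
top foot 0.9 [ 0.5952 -0.1658  0.0009] px 474.76689803314684 165.85223442533282
top grip 0.62 [ 0.4335 -0.1068  0.0623] px 455.66189606522335 257.3256803741244
top lever_tab 0.63 [ 0.5577 -0.1294  0.0917] px 473.9368858881213 182.20909631122404
0.5 [0.2485 0.4907 0.4047] [[-0.8921  0.4518 -0.    ]
 [ 0.4518  0.8921 -0.0001]
 [ 0.     -0.0001 -1.    ]] 0.08801187729814171
```

```bash
python3 -c "
import cv2,numpy as np
a=cv2.imread('pics/a_side.png');b=cv2.imread('pics/a_top.png')
c=cv2.resize(b[120:320,340:600],None,fx=2,fy=2);d=cv2.resize(a[220:400,250:510],None,fx=2,fy=2)
cv2.imwrite('pics/c.png',np.hstack([a]))
cv2.imwrite('pics/d.png',np.vstack([c[:300],d[:300]]))"
```

```text
(no output)
```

View pics/a_top.png

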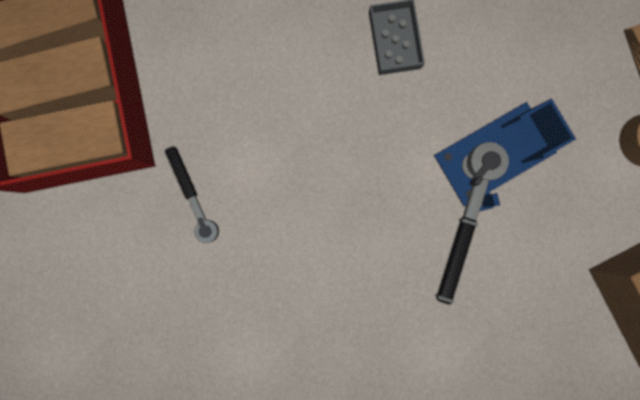

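View pics/d.png

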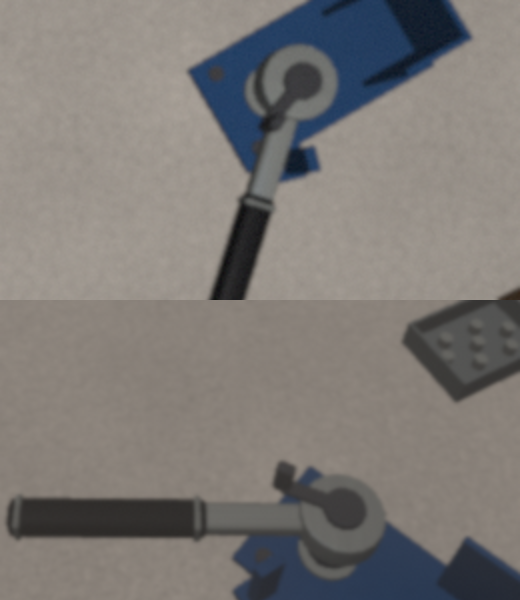

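The top view shows the bolt at about px (488,162), the handle running down-left to (445,298), and the tab left of the neck near (473,182). That puts the lever at about -0.38 rad and the handle at about 0.75 rad. I'll turn the tool so its x is along +y, then close the fingers.

Call:
servo_tool(
  motion=[
    [0,0,0,0,0,0.1378],
    [0,0,0,0,0,0.1378],
    [0,0,0,0,0,0.1378],
    [0,0,0,0,0,0.1378],
    [0,0,0,0,0,0.1378],
    [0,0,0,0,0,0.1378],
    [0,0,0,0,0,0.1378],
    [0,0,0,0,0,0.1378],
  ],
  fingers=1,
)

```text
time: 1.3
position: [0.2484, 0.4906, 0.4047]
eef_rot: [[0.043, 0.999, -0.0], [0.999, -0.043, -0.0], [-0.0, -0.0, -1.0]]
wrist_force: [0.4, 0.0, 0.2]
width: 0.0264
```

Call:
servo_tool(
  motion=[
    [-0.036,0.019,0,0,0,0.02],
    [-0.036,0.019,0,0,0,0],
    [-0.036,0.019,0,0,0,0],
    [-0.036,0.019,0,0,0,0],
    [-0.036,0.019,0,0,0,0],
    [-0.036,0.019,0,0,0,0],
    [-0.036,0.019,0,0,0,0],
    [-0.036,0.019,0,0,0,0],
  ],
)

```text
time: 2.1
position: [0.3837, 0.1861, 0.4046]
eef_rot: [[0.061, 0.998, 0.002], [0.998, -0.061, 0.001], [0.002, 0.002, -1.0]]
wrist_force: [0.9, 0.4, 0.4]
width: 0.0006
```

Call:
servo_tool(
  motion=[
    [-0.036,0.019,0,0,0,0],
    [-0.036,0.019,0,0,0,0],
    [-0.036,0.019,0,0,0,0],
    [-0.036,0.019,0,0,0,0],
    [-0.036,0.019,0,0,0,0],
    [-0.036,0.019,0,0,0,0],
    [-0.036,0.019,0,0,0,0],
    [0,0,0,0,0,0],
  ],
)

```text
time: 2.9
position: [0.5047, -0.0894, 0.4055]
eef_rot: [[0.066, 0.998, 0.006], [0.998, -0.066, 0.001], [0.001, 0.006, -1.0]]
wrist_force: [-0.6, -0.7, 0.1]
width: 0.0006
```

Call:
servo_tool(
  motion=[
    [0.002,0.015,0,0,0,-0.066],
    [0,0.015,0.02,0,0,0],
    [0,0.015,0.03,0,0,0],
    [0,0,0.03,0,0,0],
    [0,0,0.03,0,0,0],
    [0,0,0.03,0,0,0],
    [0,0,0.01,0,0,0],
    [0,0,0,0,0,0],
  ],
)

```text
time: 3.7
position: [0.5516, -0.0847, 0.2527]
eef_rot: [[-0.003, 1.0, 0.009], [1.0, 0.003, 0.0], [0.0, 0.009, -1.0]]
wrist_force: [-0.4, -0.6, 0.1]
width: 0.0005
```

```bash
python3 - <<'E'
from h import *
look(['foot','grip','lever_tab'],'b')
o=arm.get_obs();print(o['time'],np.array(o['position']),np.array(o['eef_rot']))
E
```

```text
side foot 0.73 [ 0.5968 -0.1612 -0.0057] px 413.33011417268426 347.701206848743
side grip 0.73 [ 0.4347 -0.1076  0.0595] px 307.6285512428731 328.81951987130105
side lever_tab 0.75 [ 0.5623 -0.1298  0.0904] px 393.6774599753948 307.5924607747631
4.1 [ 0.5518 -0.0853  0.254 ] [[-0.0024  0.9999  0.0125]
 [ 1.      0.0024 -0.0009]
 [-0.001   0.0125 -0.9999]]
```

View pics/b_side.png

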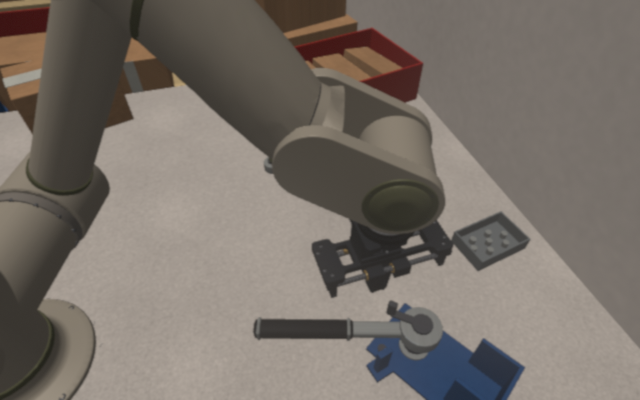

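The fingers are beside the tab: gripper block at (385,270), tab at (393,308), clear of the handle. Next is the push along -y.

Call:
servo_tool(
  motion=[
    [-0.015,-0.004,0,0,0,0],
    [-0.01,0,0,0,0,0],
    [-0.01,0,0,0,0,0],
    [-0.01,0,0,0,0,0],
    [-0.008,0,0,0,0,0],
    [-0.005,0,0,0,0,0],
    [-0.004,0,0,0,0,0],
    [0,0,0,0,0,0],
  ],
)

```text
time: 4.9
position: [0.5465, -0.1532, 0.2541]
eef_rot: [[-0.001, 1.0, 0.009], [1.0, 0.001, 0.002], [0.002, 0.009, -1.0]]
wrist_force: [-1.1, 2.2, -0.0]
width: 0.0002
```

```bash
python3 - <<'E'
from h import *
look(['foot','grip','lever_tab'],'e',('side',))
o=arm.get_obs();print(o['time'],np.array(o['position']),o['wrist_force'])
E
```

```text
side foot 0.88 [ 0.5989 -0.1612 -0.0013] px 414.9065340456965 346.14872072556375
side grip 0.72 [ 0.4347 -0.1109  0.0589] px 308.2413245727633 330.9541001509332
side lever_tab 0.8 [ 0.5493 -0.1636  0.0913] px 395.40698673062286 330.2550861198307
5.1 [ 0.5466 -0.1529  0.2542] [-0.1908  1.3774 -0.3824]
```

Call:
servo_tool(
  motion=[
    [-0.002,0,0,0,0,0],
    [-0.001,0,0,0,0,0],
    [0,0,0,0,0,0],
  ],
)

```text
time: 5.4
position: [0.5467, -0.1546, 0.2541]
eef_rot: [[-0.003, 1.0, 0.009], [1.0, 0.003, 0.004], [0.004, 0.009, -1.0]]
wrist_force: [-1.3, 2.2, 1.3]
width: 0.0007
```

```bash
python3 - <<'E'
from h import *
look(['foot','grip','lever_tab'],'f',('side',))
o=arm.get_obs();print(o['time'],np.array(o['position']),o['wrist_force'])
E
```

```text
side foot 0.67 [ 0.5971 -0.1618 -0.005 ] px 413.7389305099783 347.81888894449924
side foot 0.58 [ 0.5467 -0.1644  0.0918] px 394.03410595752473 331.1556100389969
side grip 0.7 [ 0.4321 -0.1146  0.0589] px 307.3439627603063 333.67468959371536
side lever_tab 0.75 [ 0.5471 -0.1691  0.0881] px 395.33157701461994 335.22634304068777
5.6 [ 0.5467 -0.1547  0.2541] [-0.6695  3.4154  1.2669]
```

```bash
python3 -c "
import cv2,numpy as np
f=lambda n:cv2.resize(cv2.imread(f'pics/{n}_side.png')[280:380,240:450],None,fx=3,fy=3,interpolation=cv2.INTER_CUBIC)
cv2.imwrite('pics/g.png',np.vstack([f('b')[:290],f('f')]))"
```

```text
(no output)
```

View pics/g.png

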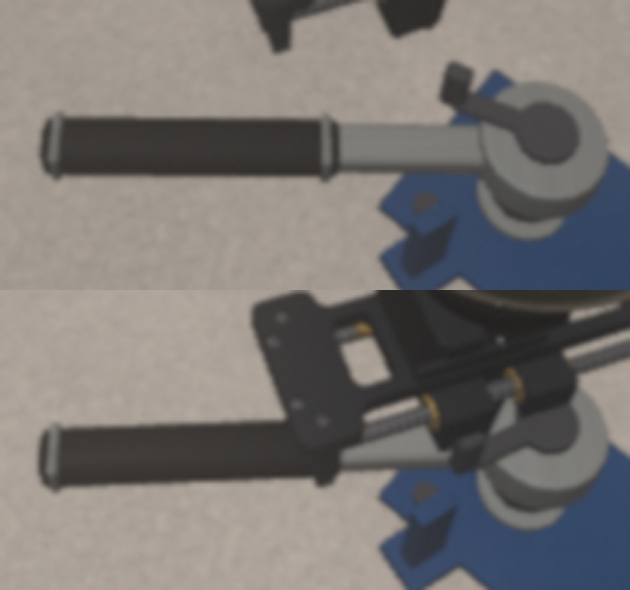

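The handle swung about 2–3° with the last push, so the lever has reached its stop. I'll back off and check with a clear view.

Call:
servo_tool(
  motion=[
    [0.02,0,0,0,0,0],
    [0.03,0,-0.01,0,0,0],
    [0.03,0,-0.03,0,0,0],
    [0.03,-0.02,-0.03,0,0,0],
    [0.02,-0.02,-0.03,0,0,0],
    [0,-0.02,-0.02,0,0,0],
    [0,0,0,0,0,0],
  ],
  fingers=0.5,
)

```text
time: 6.3
position: [0.4849, -0.023, 0.378]
eef_rot: [[-0.0, 1.0, 0.018], [1.0, 0.0, -0.004], [-0.004, 0.018, -1.0]]
wrist_force: [-0.2, -0.5, 0.2]
width: 0.0442
```

```bash
cat >> h.py <<'E'
def state():
    a={k:[] for k in('foot','grip','lever_tab')}
    for n in ('side','top'):
        p=get_image(n)
        for l in a:
            for d in spotter.spot_point(p,l)[:1]: a[l].append(w(p,d['centre']))
        cv2.imwrite(f'pics/last_{n}.png',p['pixels'][:,:,::-1])
    m={k:np.mean(v,0) if v else np.full(3,np.nan) for k,v in a.items()}
    print({k:len(v) for k,v in a.items()},m)
    B=np.array([.5965,-.1635]); an=lambda q:np.degrees(np.arctan2(*(q[:2]-B)[::-1]))%360
    print('handle',an(m['grip']),'lever',an(m['lever_tab'])-an(m['grip']))
    o=arm.get_obs();print(o['time'],np.array(o['position']),np.array(o['eef_rot']),o['wrist_force'],o['width'])
E
python3 -c "
from h import *
state()
b=cv2.imread('pics/last_side.png')[280:380,240:450];t=cv2.imread('pics/last_top.png')[120:320,390:600]
cv2.imwrite('pics/g2.png',np.vstack([cv2.resize(b,None,fx=2.5,fy=2.5),cv2.resize(t,None,fx=2.5,fy=2.5)[:340]]))"
```

```text
{'foot': 2, 'grip': 1, 'lever_tab': 1} {'foot': array([ 0.5947, -0.1622, -0.001 ]), 'grip': array([ 0.4317, -0.1141,  0.058 ]), 'lever_tab': array([ 0.5469, -0.1666,  0.0877])}
handle 163.32786358799333 lever 20.292292817457025
6.7 [ 0.4865 -0.0238  0.3744] [[ 0.0011  0.9999  0.0107]
 [ 1.     -0.0011 -0.0011]
 [-0.0011  0.0107 -0.9999]] [ 0.6259 -0.2937 -0.5134] 0.04378594500854281
```

View pics/g2.png

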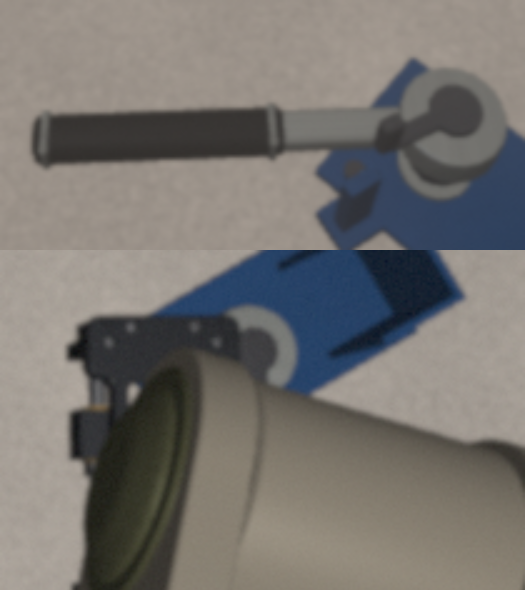

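The side view shows the tab now past the neck's other side, at (390,130) in the crop; the handle is at 163°. I'll move over the grip and turn the jaws across it.

Call:
servo_tool(
  motion=[
    [-0.03,-0.018,0,0,0,0],
    [-0.03,-0.017,0,0,0,0],
    [-0.03,-0.017,0,0,0,0],
    [0,0,0,0,0,-0.14],
    [0,0,0,0,0,-0.14],
    [0,0,0,0,0,-0.14],
    [0,0,0,0,0,-0.14],
    [0,0,0,0,0,-0.14],
  ],
)

```text
time: 7.5
position: [0.4346, -0.1196, 0.3698]
eef_rot: [[-0.661, 0.75, 0.005], [0.75, 0.661, 0.001], [-0.002, 0.005, -1.0]]
wrist_force: [0.5, -0.8, 0.4]
width: 0.044
```

Call:
servo_tool(
  motion=[
    [0,0,0,0,0,-0.14],
    [0,0,0,0,0,-0.14],
    [0,0,0,0,0,-0.14],
    [0,0,0,0,0,-0.14],
    [0,0,0,0,0,0],
    [0,0,0,0,0,0],
  ],
)

```text
time: 8.1
position: [0.436, -0.1212, 0.3672]
eef_rot: [[-0.964, 0.265, 0.001], [0.265, 0.964, 0.003], [-0.0, 0.004, -1.0]]
wrist_force: [0.3, -0.2, -0.4]
width: 0.044
```

```bash
python3 -c "
from h import *
state()
print(tool([0.434-arm.get_obs()['position'][0],-.114-arm.get_obs()['position'][1],0]))"
```

```text
{'foot': 2, 'grip': 1, 'lever_tab': 2} {'foot': array([ 0.5959, -0.1627, -0.0036]), 'grip': array([ 0.433 , -0.1158,  0.059 ]), 'lever_tab': array([ 0.5466, -0.1675,  0.0918])}
handle 163.7202458063107 lever 20.83040757357827
8.5 [ 0.4358 -0.121   0.3675] [[-0.9651  0.2619  0.0019]
 [ 0.2619  0.9651  0.0031]
 [-0.001   0.0035 -1.    ]] [-0.0687  0.0686 -0.3002] 0.04390723613778147
[0.0036 0.0063 0.    ]
```

Call:
servo_tool(
  motion=[
    [0.003,0.005,0.02,0,0,0.015],
    [0,0,0.03,0,0,0],
    [0,0,0.03,0,0,0],
    [0,0,0.025,0,0,0],
    [0,0,0.02,0,0,0],
    [0,0,0.015,0,0,0],
    [0,0,0.005,0,0,0],
    [0,0,0,0,0,0],
  ],
  fingers=0.4,
)

```text
time: 9.3
position: [0.4354, -0.1152, 0.219]
eef_rot: [[-0.96, 0.28, 0.007], [0.28, 0.96, 0.0], [-0.006, 0.002, -1.0]]
wrist_force: [-0.2, 0.1, 0.5]
width: 0.053
```

```bash
python3 -c "
from h import *
state()
print(tool([0.433-arm.get_obs()['position'][0],-.1155-arm.get_obs()['position'][1],0]))
b=cv2.imread('pics/last_side.png')[230:390,220:450]
cv2.imwrite('pics/g3.png',cv2.resize(b,None,fx=2.5,fy=2.5))"
```

```text
{'foot': 2, 'grip': 0, 'lever_tab': 2} {'foot': array([ 0.5952, -0.1626, -0.0037]), 'grip': array([nan, nan, nan]), 'lever_tab': array([ 0.5466, -0.1659,  0.092 ])}
handle nan lever nan
9.7 [ 0.4354 -0.1151  0.2197] [[-0.96    0.2799  0.0085]
 [ 0.2799  0.96   -0.0007]
 [-0.0083  0.0017 -1.    ]] [ 0.2569  0.1577 -0.1247] 0.05269531715970018
[ 0.0022 -0.001  -0.    ]
```

View pics/g3.png

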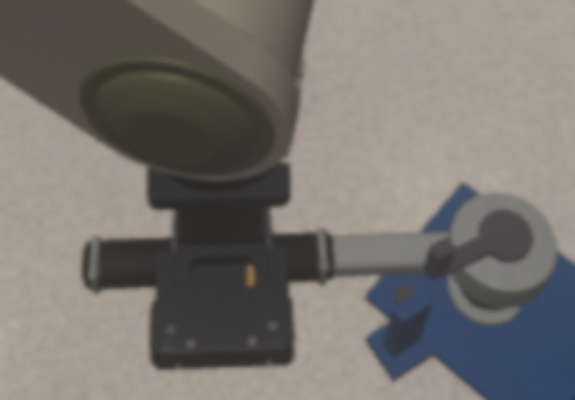

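The gripper straddles the black grip at (225,270) in the crop, clear of the lever. I'll lower slightly, narrow the cage, then swing clockwise.

Call:
servo_tool(
  motion=[
    [0.001,0,0.004,0,0,0],
    [0,0,0,0,0,0],
    [0,0,0,0,0,0],
  ],
  fingers=0.63,
)

```text
time: 10.0
position: [0.4343, -0.1148, 0.2156]
eef_rot: [[-0.96, 0.28, 0.009], [0.28, 0.96, -0.001], [-0.009, 0.002, -1.0]]
wrist_force: [-0.2, -0.6, 0.1]
width: 0.0329
```

Call:
servo_tool(
  motion=[
    [-0.0002,0.009,0,0,0,0.053],
    [-0.0002,0.009,0,0,0,0.053],
    [-0.0002,0.009,0,0,0,0.053],
    [-0.0002,0.009,0,0,0,0.053],
    [-0.0002,0.009,0,0,0,0.053],
    [-0.0002,0.009,0,0,0,0.053],
    [-0.0002,0.009,0,0,0,0.053],
    [0,0,0,0,0,0],
  ],
)

```text
time: 10.8
position: [0.4636, -0.0587, 0.2156]
eef_rot: [[-0.784, 0.62, 0.008], [0.62, 0.785, -0.005], [-0.009, 0.001, -1.0]]
wrist_force: [1.0, 0.2, -0.4]
width: 0.0329
```

```bash
cat >> h.py <<'E'
def arc():
    o=arm.get_obs();R=np.array(o['eef_rot']);d=np.array(o['position'])[:2]-[.5965,-.1635]
    d=d+R[:2,2]*.15
    print('t',o['time'],'r',np.hypot(*d),'ang',np.degrees(np.arctan2(d[1],d[0])),'yaw',np.degrees(np.arctan2(R[1,0],R[0,0])),'z',o['position'][2],R[2],o['wrist_force'],o['width'])
E
python3 -c "
from h import *
arc();state()"
```

```text
t 10.8 r 0.16784040737156264 ang 141.67882545543014 yaw 141.67741026790083 z 0.21561627823326432 [-0.0093  0.0009 -1.    ] [ 1.0348  0.222  -0.4061] 0.032933670537703554
{'foot': 2, 'grip': 1, 'lever_tab': 2} {'foot': array([ 0.5965, -0.1611, -0.0036]), 'grip': array([ 0.4617, -0.0587,  0.0644]), 'lever_tab': array([ 0.5471, -0.1479,  0.0926])}
handle 142.15525128695344 lever 20.37418517192114
11.2 [ 0.4632 -0.0594  0.2156] [[-0.7842  0.6204  0.0076]
 [ 0.6204  0.7843 -0.005 ]
 [-0.009   0.0008 -1.    ]] [-0.6357 -0.7378 -1.0498] 0.03279393204533917
```

Call:
servo_tool(
  motion=[
    [-0.0002,0.009,0,0,0,0.053],
    [-0.0002,0.009,0,0,0,0.053],
    [-0.0002,0.009,0,0,0,0.053],
    [-0.0002,0.009,0,0,0,0.053],
    [-0.0002,0.009,0,0,0,0.053],
    [-0.0002,0.009,0,0,0,0.053],
    [-0.0002,0.009,0,0,0,0.053],
    [-0.0002,0.009,0,0,0,0.053],
  ],
)

```text
time: 12.0
position: [0.5178, -0.0148, 0.2154]
eef_rot: [[-0.446, 0.895, -0.001], [0.895, 0.446, -0.007], [-0.006, -0.004, -1.0]]
wrist_force: [-3.2, -1.8, 2.9]
width: 0.0325
```

```bash
python3 -c "
from h import *
arc();state();arc()"
```

```text
t 12.0 r 0.16735044098066 ang 118.08426002947029 yaw 116.47090292881322 z 0.2154222425499239 [-0.0062 -0.0037 -1.    ] [-3.165  -1.8374  2.8903] 0.03246203295549513
{'foot': 2, 'grip': 1, 'lever_tab': 2} {'foot': array([ 0.5774, -0.1458,  0.046 ]), 'grip': array([ 0.5138, -0.0113,  0.0588]), 'lever_tab': array([ 0.5563, -0.1312,  0.0928])}
handle 118.52822845519498 lever 22.700683981303825
12.4 [ 0.5176 -0.015   0.2155] [[-0.4477  0.8942  0.0008]
 [ 0.8942  0.4477 -0.0069]
 [-0.0065 -0.0024 -1.    ]] [-0.1063  0.6109 -0.2218] 0.03250645035233153
t 12.4 r 0.16719158635303166 ang 118.10302966038236 yaw 116.59579326380027 z 0.21546373681193545 [-0.0065 -0.0024 -1.    ] [-0.1063  0.6109 -0.2218] 0.03250645035233153
```

Call:
servo_tool(
  motion=[
    [-0.0002,0.007,0,0,0,0.02],
    [0,0,0,0,0,0],
    [0,0,0,0,0,0],
  ],
)

```text
time: 12.7
position: [0.5241, -0.012, 0.2154]
eef_rot: [[-0.428, 0.904, -0.0], [0.904, 0.428, -0.007], [-0.006, -0.003, -1.0]]
wrist_force: [0.1, 0.0, -1.0]
width: 0.0326
```

```bash
python3 -c "
from h import *
arc();state();cv2.imwrite('pics/mid.png',cv2.imread('pics/last_side.png'))"
```

```text
t 12.7 r 0.1670665528763472 ang 115.70330097685829 yaw 115.36621487496234 z 0.21537649231950515 [-0.0059 -0.0032 -1.    ] [ 0.0806  0.0484 -1.0196] 0.03261626173451458
{'foot': 2, 'grip': 1, 'lever_tab': 1} {'foot': array([ 0.5959, -0.1618, -0.0022]), 'grip': array([ 0.5181, -0.0072,  0.0595]), 'lever_tab': array([ 0.5579, -0.1301,  0.091 ])}
handle 116.62985134831447 lever 22.539502143676486
13.1 [ 0.524  -0.0121  0.2154] [[-0.4282  0.9037 -0.0006]
 [ 0.9037  0.4281 -0.0066]
 [-0.0057 -0.0034 -1.    ]] [0.4569 0.1193 0.1197] 0.03236772622329781
```

Call:
servo_tool(
  motion=[
    [-0.0002,-0.009,0,0,0,-0.053],
    [-0.0002,-0.009,0,0,0,-0.053],
    [-0.0002,-0.009,0,0,0,-0.053],
    [-0.0002,-0.009,0,0,0,-0.053],
    [-0.0002,-0.009,0,0,0,-0.053],
    [-0.0002,-0.009,0,0,0,-0.053],
    [-0.0002,-0.009,0,0,0,-0.053],
    [-0.0002,-0.009,0,0,0,-0.053],
  ],
)

```text
time: 13.9
position: [0.4681, -0.0548, 0.2155]
eef_rot: [[-0.772, 0.636, 0.011], [0.636, 0.772, -0.002], [-0.01, 0.006, -1.0]]
wrist_force: [5.1, 4.5, -1.5]
width: 0.0323
```

```bash
python3 -c "
from h import *
arc()"
```

```text
t 13.9 r 0.16680417373680598 ang 139.45685591473276 yaw 140.5069176870993 z 0.21548896226817302 [-0.0099  0.0057 -0.9999] [ 5.0873  4.4712 -1.5327] 0.03226846632210688
```

The force is now 6.8 N, so the pawl has bitten and is driving the bolt.

Call:
servo_tool(
  motion=[
    [-0.0002,-0.009,0,0,0,-0.05],
    [-0.0002,-0.009,0,0,0,-0.053],
    [-0.0002,-0.009,0,0,0,-0.053],
    [-0.0002,-0.009,0,0,0,-0.053],
    [-0.0002,-0.009,0,0,0,-0.053],
    [-0.0002,-0.009,0,0,0,-0.053],
    [-0.0002,-0.009,0,0,0,-0.053],
    [-0.0002,-0.009,0,0,0,-0.053],
  ],
)

```text
time: 14.7
position: [0.4348, -0.1159, 0.2153]
eef_rot: [[-0.968, 0.251, 0.018], [0.251, 0.968, 0.01], [-0.015, 0.014, -1.0]]
wrist_force: [2.3, 6.4, 2.0]
width: 0.0328
```

```bash
python3 -c "
from h import *
arc();state()"
```

```text
t 14.7 r 0.166406713778822 ang 162.8501604491854 yaw 165.4351402728553 z 0.21526493062463267 [-0.0152  0.0141 -0.9998] [2.2785 6.3841 2.0183] 0.03280465685995421
{'foot': 2, 'grip': 1, 'lever_tab': 2} {'foot': array([ 0.5961, -0.1637, -0.0007]), 'grip': array([ 0.5478,  0.3508, -0.0039]), 'lever_tab': array([ 0.5479, -0.1644,  0.0922])}
handle 95.40454206375132 lever 85.61891073954611
15.1 [ 0.4349 -0.1159  0.2152] [[-0.9673  0.2532  0.0176]
 [ 0.2533  0.9673  0.0085]
 [-0.0149  0.0126 -0.9998]] [0.1486 4.3898 3.6988] 0.03291541953821342
```

Stroke finished at a handle angle of about 162°. I'll relieve the contact, open, lift and check.

Call:
servo_tool(
  motion=[
    [0,0.002,0,0,0,0],
    [0,0,0,0,0,0],
    [0,0,0,0,0,0],
    [0,0,-0.02,0,0,0],
    [0,0,-0.03,0,0,0],
    [0,0,-0.04,0,0,0],
    [0,0,-0.04,0,0,0],
    [0,0,-0.03,0,0,0],
  ],
  fingers=0.4,
)

```text
time: 15.9
position: [0.4329, -0.1157, 0.3775]
eef_rot: [[-0.967, 0.254, 0.011], [0.254, 0.967, 0.009], [-0.008, 0.011, -1.0]]
wrist_force: [0.7, 0.1, 0.2]
width: 0.0529
```

Call:
servo_tool(
  motion=[
    [0,0.04,0,0,0,0],
    [0,0.04,0,0,0,0],
    [0,0.04,0,0,0,0],
    [0,0.04,0,0,0,0],
    [0,0.02,0,0,0,0],
    [0,0,0,0,0,0],
  ],
)

```text
time: 16.5
position: [0.4807, 0.0628, 0.3845]
eef_rot: [[-0.966, 0.259, 0.023], [0.259, 0.966, 0.002], [-0.022, 0.008, -1.0]]
wrist_force: [0.2, -0.7, -0.6]
width: 0.0531
```

```bash
python3 -c "
from h import *
state()"
```

```text
{'foot': 2, 'grip': 1, 'lever_tab': 2} {'foot': array([ 0.5964, -0.1622, -0.001 ]), 'grip': array([ 0.435 , -0.0978,  0.0565]), 'lever_tab': array([ 0.5451, -0.1625,  0.0921])}
handle 157.8734527834909 lever 21.04862579782906
16.9 [0.4805 0.0602 0.3846] [[-0.9645  0.2631  0.0228]
 [ 0.2632  0.9647  0.0017]
 [-0.0215  0.0077 -0.9997]] [ 0.2192 -0.7276 -0.0144] 0.05289343933570202
```

View pics/last_side.png

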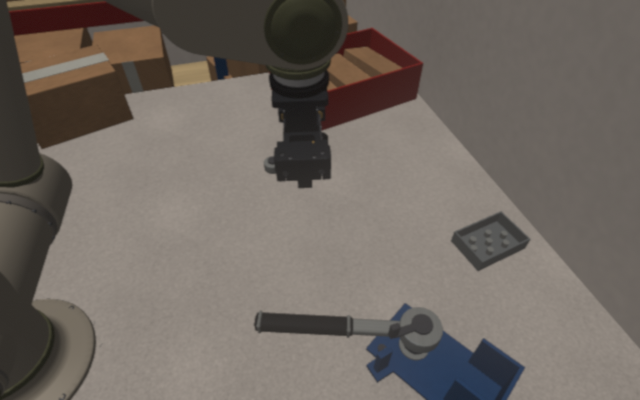

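The handle lies at about 158°, the tab leans to the loosening side at (395,330), and the gripper is clear. Handing in.

```bash
python3 -c "
from h import *
print(ticket.hand_in())"
```

```text
the job is handed in; nothing more can be done
None
```

The job is done and handed in at about 17 s of the 53 s allowed; the hand-in gives no verdict.

- **Lever:** I pushed the tab from about -0.38 rad over to its other stop. The networks read its final angle as 20–23° (the stop is at 22.9°). The handle itself swung 2–3° under the last bit of push, which is what shows the lever was at its stop. That small swing was anticlockwise, so it may have nudged the bolt slightly before the free-wheel test.
- **Free-wheel:** I swung the handle clockwise about 46–47° (163.5° to about 117°). The wrist force stayed within about 5 N and was near zero once the handle stopped.
- **Loosening:** I pulled back anticlockwise. At mid-stroke the wrist force was about 6.8 N, which matches turning the bolt, and it was similar at the end of the pull. The tool travelled about 23° between those two readings. The handle ended at about 158°, a stroke of roughly 41°. Allowing for up to 12° lost before the pawl bites, I estimate the bolt turned at least 23–29°.

I did not measure the bolt angle directly; it is inferred from the stroke and the force. After the pull the grip detector once pointed at the spare ratchet instead, so I ignored that reading; the next one, with the gripper clear, was normal. The spare was not touched, and the robot was clear of everything at hand-in.

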